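Lock up the basement chest: break the lid stay, lower the lid, snap the padlock shut

ROBOT

A 7-joint arm with a two-finger parallel gripper is mounted at the origin on the work surface. World frame = base frame: x ahead of the robot, y to its left, z up, the work surface at z = 0. Lengths are in m, angles in rad, forces in N, time in s.
With the tool pointing down it reaches from about 0.35 to 0.9 m from the base axis. Payload 8.1 kg.
Tool frame: the origin (TCP) lies at the very end of the fingers, on their centre line; the grasp point (between the pads) lies 19 mm behind it; z points along the fingers, y is the line along which they close (so a half turn about z gives the same grasp; the last joint's range is limited). The gripper opens to 92 mm and grips with 3 to 60 N. Pads are 19 mm wide; open, the fingers measure 130 mm over their backs; the gripper's body (75 mm by 190 mm) begins 47 mm behind the grasp point.
Start: joints at [1.209, 0.434, 0.025, 1.573, -0.012, 1.134, -0.075], TCP at [0.16, -0.604, 0.227] pointing down, gripper open.
Joint ranges: [-2.62, 2.62], [-0.44, 2.09], [-1.27, 1.32], [0.08, 2.57], [-1.32, 4.46], [0.12, 2], [-2.74, 2.74]. Speed limits (rad/s): [2.22, 2.22, 3.01, 3.01, 3.14, 3.14, 3.14].

INTERFACE

Orientations are given as a rotation vector (axis times angle).
In Python, from cell import arm gives the robot as it stands.
- The arm moves only by the tool drive_tool, never from a script. Its argument "targets" is a list of rows, each a list of 7 numbers: the turn, a rotation vector about the world's x, y, z in units of 5 degrees (1.0 is 5 degrees), then the shift along the world's x, y, z in units of 40 mm (1.0 is 40 mm), then the opening, from 0 (shut) to 1 (fully open). In form: [[wx, wy, wz, dx, dy, dz, fingers], ...]. A call has 1 to 5 rows; each row is the pose to reach, as a shift and turn from the pose commanded when the call began; what a row does not reach only later rows make up. A row lasts 1/10 s, in which the tool goes at most 50 mm and 8.59 degrees, less where a joint would pass 70% of its speed; a pose out of reach is approached as far as the arm can. A call with a gripper value outside its range is refused whole. The fingers move at their own pace and stop on an object; "force" is the grip in N (left out, the last holds). Time passes only in rows, so rows that repeat a pose let the fingers close. It gives the time, the measured TCP pose, the force, the opening and the grip force at its end, in the units of the state.
- arm.observe(): the state, without advancing time (a new reading comes with each control period).
- arm.get_image(name): name is "scene" or "top" or "wrist"; returns a dict with "pixels" (400x640x3 uint8, red, green, blue), "intrinsics" (3x3 intrinsics, pixels), "rvec" (rotation vector, rad) and "tvec" (3), from world to camera coordinates, as OpenCV has them; the wrist camera has in their place "mount" (4x4, takes a point from camera to tool coordinates, whose origin is the TCP and whose axes are the flange's). Camera axes: x right, y down, z forward; pixel columns grow to the right and rows downward; lengths in m; the calibration is good to about 2 mm. A picture is of the moment at which its call begins: read the wrist's pose just before it. There is no depth.
- arm.sign_off(): hands the job in; it is judged then, once.
The state is a dict: "clock": time; "joints": joint angles; "dq": joint speeds; "joint_efforts": joint torques, N m; "position": TCP position; "ee_rot": TCP orientation; "force": force on the tool from outside, world axes, zero at the start; "ft_torque": the same for the moment, N m; "width": opening from 0.0 (shut) to 1.0 (fully open); "gripper_force": force on a finger pad.
Only numpy, scipy, OpenCV 4.12 (cv2) and the standard library are available. Lean on these libraries where they do the work, as an engineer would, in place of code of your own. Each camera call takes 0.05 s, during which the arm holds its last target. There are 200 camera calls.

TASK

Lock up the blue chest with the glass jar in it: draw the knee of the folding lid stay up and forward past centre to unlock it and lower the lid fully without slamming it. Then swing the padlock's open shackle round over the slot of the lid's hasp tab, feel for the toe hole of the loosely held padlock, and press the shackle down, firmly but without forcing it, until the hidden pawl clicks and it stays down when you let go. Leave the jar, caddy, scraper and stirrer where they are.

Things in the scene. Friction and masses are not known exactly. Their poses are not given: they have to be found in the camera images.
- chest: Blue plywood chest fixed on the counter, 210 deep (its x) x 270 wide (its y), rim at z 100, walls 9. Origin: centre of its underside; +x from the padlock side (front) to the hinge side, z up; 'chest xyz' below is in this frame, in mm. Free counter for 50 mm behind it; in front only flat things lie (up to 16 high).
- lid (a joint): Lid hinge angle, rad: 0 closed on the rim, 1.50 as found (open). Lid 12 thick, 212 x 274, about 0.5 kg. It cannot be lowered until the stay is broken; then its brake (0.35 N m) holds it while steep and lets it sink slowly shut by itself below some 0.5 to 0.9 rad. Closed, its top is at z 112.
- lid_hinge (a point): Mid point of the hinge line (along the chest's y), chest xyz 105, 0, 100. Axes turn with the lid: x from free edge to hinge, z out of the outer face, which lies 12 along z; at joint value t (rad) the lid's -x axis is cos t forward, sin t up.
- lid_front (a point): Middle of the lid's free edge on the outer (top) face, 210 from the hinge line; axes as lid_hinge. Below it hangs the hasp tab: with the lid closed a level steel plate 26 wide (chest y 1 to 27), 3 thick, top at z 99, reaching to chest x -146, with a slot for the toe: 13 wide (y 7.5 to 20.5), chest x -142 to -116.
- stay_knee_joint (a joint): Knee angle of the folding stay, rad: -0.12 as found (sagged past centre on its stop, locked), 0 straight, positive = broken towards the chest's front, free to fold as the lid comes down (2.86 shut). Two strips of 73 mm by the right wall (chest y -114 to -107): from a pivot at chest xyz 10, -110, 90 to the lid. Breaks with a few N and stays as left.
- stay_knee (a point): Middle of the red finger lug on the knee: round pin 12 dia, 40 long along chest y, pointing inward from the strips. As found at chest xyz 51, -87, 150, 50 in front of the open lid; unlocks by moving forward and up (0.85 to 0.5) about the lower pivot. Hook it from behind near its free end and draw it, or pinch it; fingers tilted some 30 deg, the gripper leaning to the front and inward, clear of lid and upper strip.
- bow (a joint): Swivel of the shackle about its heel leg, rad: toe at heel + 28 mm x (-sin, cos) in chest x, y; positive = swung out from the front; found at 1.2 to 2.6, light friction holds it. The square-cut toe drops in only within some 0.07 rad of the toe hole; else, pressed, it stops dead 7 mm down on the case (or 3 mm on the tab): then lift, nudge it on and try again.
- bow_crown (a point): Top of the steel shackle's crown, half-way between heel and toe; 9 mm round bar, legs 28 apart. Moves with it. z 154 raised, 129 right down; raised, the bow spans z 102 (toe tip) to 154. y axis from heel to toe, z up.
- heel_axis (a point): Heel leg axis at the top face of the brass padlock, chest xyz -129, -14, 94.5, fixed. The case, 24 x 50 x 48 mm, top z 94.5, stands loosely in a steel keeper on the chest's front: found turned about this axis by up to 0.24 rad either way (not reported) and stiff to turn. Its 11 mm toe hole is 28 mm from the heel: at bow = -0.24 to 0.24.
- shackle (a joint): How far the shackle is pressed, m: 0 raised (as found; toe tip 3 mm above the closed hasp tab), 0.025 bottomed. A spring lifts it, 3 N raised, 6 N down; the sprung pawl adds some 6 N near the bottom and snaps into the toe's notch at about 0.023, where it rests when let go. Unlatched it springs back to 0. It cannot be reopened, so the lid must be down first.
- jar_mid (a point): Bystander: green glass jar with a white twist cap, 60 dia, 78 high, standing inside the chest. Its centre, half-way up.
- caddy_mid (a point): Bystander: grey plastic caddy 130 x 220, 190 high with its handle, on the counter behind the chest. Point in its middle, 37 up.
- scraper_mid (a point): Bystander: yellow plastic putty scraper, 155 long, up to 80 wide, 16 high, lying in front of the padlock. Point in its handle, 8 up; blade to its +x.
- stirrer_mid (a point): Bystander: aluminium paint stirrer, flat strip 300 x 28 x 5, lying in front of the chest beyond the scraper. Its centre.

How it is judged:
On the way, in this order (a step that is already met when the one before it is completed fails the run):
1. The stay's knee is broken past centre (over 0.25 rad) with the shackle still up (value of joint stay_knee_joint above 0.25 rad and value of joint shackle below 0.01 m), for 0.1 s.
2. The lid is down on the rim and the shackle still up (value of joint lid below 0.02 rad and value of joint shackle below 0.01 m), for 0.2 s.
3. The shackle is pressed down through the hasp tab into the padlock (value of joint lid below 0.02 rad and value of joint bow between -0.35 and 0.35 rad and value of joint shackle above 0.0205 m), for 0.2 s.
At the end, for the whole second after the job is handed in: The lid is fully down (hinge below 0.02 rad), the shackle is in the toe hole through the hasp slot (swivel within 0.35 rad) and latched down by itself (at least 20.5 mm of its 25 mm travel); jar, caddy, scraper and stirrer within 30 mm of where they stood (all of step 3 and not (distance of jar_mid from where it was at the start of the episode above 0.03 m) and not (distance of caddy_mid from where it was at the start of the episode above 0.03 m) and not (distance of scraper_mid from where it was at the start of the episode above 0.03 m) and not (distance of stirrer_mid from where it was at the start of the episode above 0.03 m)); the robot touches nothing.
It fails at once if The lid is slammed (last 0.2 rad closed faster than 1.5 rad/s) (value of joint lid below 0.2 rad and velocity of joint lid below -1.5 rad/s).
It fails at once if The shackle is forced (over 60 N) (contact force between the fingers and shackle above 60 N).
It fails at once if The jar is shoved (over 30 mm) or tipped (distance of jar_mid from where it was at the start of the episode above 0.03 m or angle between jar_mid's own z axis and vertical above 0.5 rad).
It fails at once if The caddy, scraper or stirrer is shoved (over 30 mm) (distance of any of caddy_mid, scraper_mid, stirrer_mid from where it was at the start of the episode above 0.03 m).
It also fails if it takes over 72 s, if anything falls off the work surface, if the arm or the gripper's body presses on something with over 40 N, if the wrist force passes 120 N, or if a joint passes its speed limit or range.

## Working session

There is one attempt and no reset: what is moved stays moved. The work goes in short steps, Python scripts to look and compute and a tool call to move; the robot and the scene stay as the last step left them, time stands still between calls to the robot, and variables do not carry over. Pictures are saved under pics/ and viewed, at most 10 in all, crops included, and the job is handed in when it is done.

Besides the shell and the picture viewer there is one more tool, called after "Request:" as name(argument=value, ...) on one line, values as JSON. drive_tool: Moves the arm, as the interface text tells. Its arguments: {"type":"object","properties":{"targets":{"type":"array"},"force":{"type":"number"}},"required":["targets"]}

```bash
mkdir -p pics; ls
python3 - <<'E'
from cell import arm
import cv2,numpy as np
s=arm.observe(); print(s)
for n in ("scene","top"):
    d=arm.get_image(n); cv2.imwrite(f"pics/{n}0.png",d["pixels"][:,:,::-1])
    np.savez(f"pics/{n}0.npz",**d); print(n,d["intrinsics"],d["rvec"],d["tvec"])
E
```

```text
pics
{'clock': 0.0, 'joints': array([ 1.20937453,  0.43516559,  0.02497551,  1.57409418, -0.01161271,
        1.13400792, -0.07510945]), 'dq': array([-4.12383737e-06,  5.29602470e-04, -3.29663592e-04, -2.75017947e-04,
       -1.13674695e-03,  5.75075062e-04, -4.17368363e-04]), 'joint_efforts': array([ 2.33584979e-04, -6.67848372e+01,  9.85214263e-01, -3.14454854e+01,
       -6.04906166e-02,  4.28392121e-02,  1.64298222e-04]), 'position': array([ 0.15977965, -0.60370116,  0.22598179]), 'ee_rot': array([-3.11385766e+00, -4.05094206e-01,  5.07563303e-04]), 'force': array([ 0.05446678, -1.17943367,  0.24253903]), 'ft_torque': array([-0.01787658,  0.0338266 , -0.04546218]), 'gripper_force': 0.0, 'width': 0.9982835273130738}
scene [[392.33200304   0.         313.94490381]
 [  0.         392.33200304 200.82208389]
 [  0.           0.           1.        ]] [ 1.45410317  2.410784   -0.65048717] [ 0.22336742 -0.35406892  1.32652903]
top [[485.6797008    0.         326.7788501 ]
 [  0.         485.6797008  199.28561338]
 [  0.           0.           1.        ]] [ 2.12720337 -2.14870514  0.15971816] [0.05788959 0.60168123 1.45634366]
```

View pics/scene0.png

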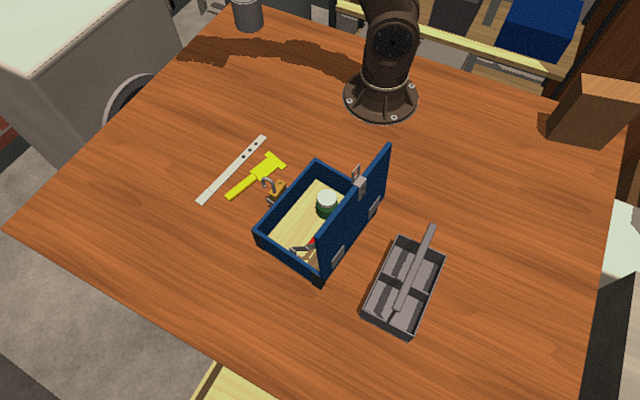

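View pics/top0.png

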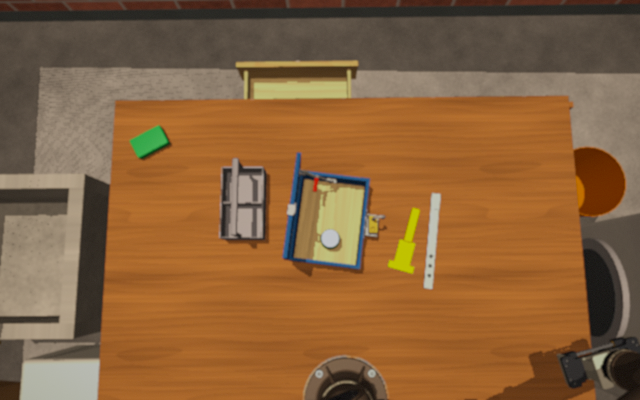

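```bash
cat > h.py <<'E'
import numpy as np,cv2
def P(d):
    R=cv2.Rodrigues(d["rvec"])[0]; return d["intrinsics"],R,d["tvec"]
def ray(d,uv):
    K,R,t=P(d); v=R.T@np.linalg.solve(K,[uv[0],uv[1],1.]); return -R.T@t, v/np.linalg.norm(v)
def onz(d,uv,z):
    c,v=ray(d,uv); return c+v*(z-c[2])/v[2]
def proj(d,p):
    K,R,t=P(d); q=K@(R@np.asarray(p)+t); return q[:2]/q[2]
def tri(a,ua,b,ub):
    c1,v1=ray(a,ua);c2,v2=ray(b,ub)
    s=np.linalg.lstsq(np.c_[v1,-v2],c2-c1,rcond=None)[0]
    p,q=c1+v1*s[0],c2+v2*s[1]; return (p+q)/2,np.linalg.norm(p-q)
E
python3 - <<'E'
from h import *
d=dict(np.load("pics/top0.npz"))
im=d["pixels"][:,:,::-1]
c=cv2.resize(im[150:280,280:450],None,fx=4.6,fy=4.6,interpolation=cv2.INTER_CUBIC); cv2.imwrite("pics/topc.png",c)
for uv in [(368,179),(361,268),(331,239)]:print(uv,onz(d,uv,.1))
E
```

```text
(368, 179) [ 0.65426897 -0.07279072  0.1       ]
(361, 268) [ 0.3898982  -0.04638283  0.1       ]
(331, 239) [0.4753592  0.04024952 0.1       ]
```

View pics/topc.png

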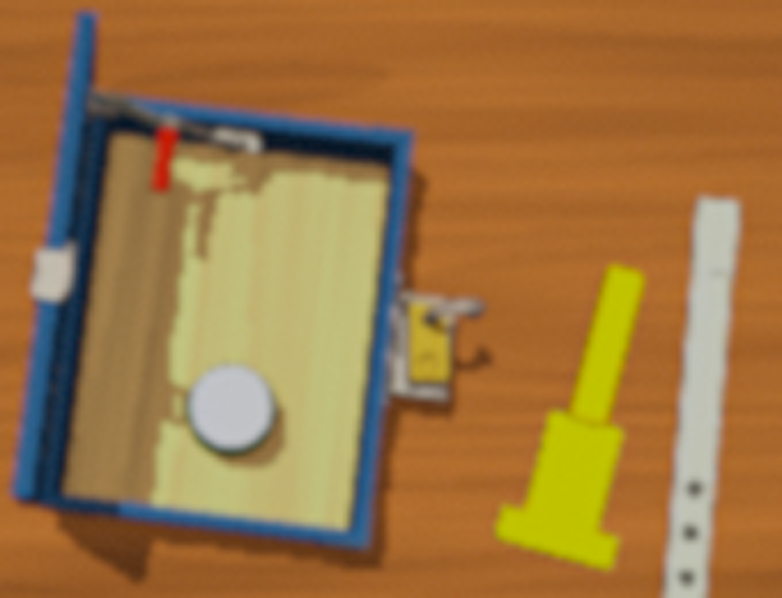

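```bash
cat >> h.py <<'E'
T=dict(np.load("pics/top0.npz")); S=dict(np.load("pics/scene0.npz"))
def cp(x,y): return (280+(x+.5)/4.6-.5,150+(y+.5)/4.6-.5)
E
python3 - <<'E'
from h import *
a=onz(T,cp(412,133),.1); b=onz(T,cp(368,548),.1); print("corners",a,b,np.linalg.norm(a-b))
ey=(b-a)/np.linalg.norm(b-a); yaw=np.arctan2(ey[1],ey[0])-np.pi/2
ex=np.array([np.cos(yaw),np.sin(yaw),0]);ey=np.array([-ex[1],ex[0],0])
o=(a+b)/2+.105*ex; o[2]=0; print("yaw",np.degrees(yaw),"o",o)
W=lambda x,y,z:o+ex*x/1e3+ey*y/1e3+[0,0,z/1e3]
np.savez("chest.npz",o=o,yaw=yaw)
for n,p in dict(knee=(51,-87,150),heel=(-129,-14,94.5),rr=(105,-135,100)).items():
    u=proj(T,W(*p)); print(n,W(*p),"top crop",(u-[280,150])*4.6,"scene",proj(S,W(*p)))
def mask(d):
    h=cv2.cvtColor(d["pixels"],cv2.COLOR_RGB2HSV); m=cv2.inRange(h,(0,180,120),(6,255,255))|cv2.inRange(h,(174,180,120),(180,255,255))
    n,l,s,c=cv2.connectedComponentsWithStats(m); return s,c
for d in(T,S):
    s,c=mask(d); print([(s[i],c[i]) for i in range(1,len(s))if s[i][4]>5][:6])
# shackle free end
t=onz(T,cp(475,307),.13); q=t-W(-129,-14,0); print("bow dir",q@ex,q@ey)
E
```

```text
corners [ 0.65569354 -0.07634679  0.1       ] [ 0.38780184 -0.04228135  0.1       ] 0.270048907066574
yaw 82.75309127470804 o [0.53499296 0.04484716 0.        ]
knee [0.6277314  0.08446511 0.15      ] top crop [161.83520928 161.91694421] scene [314.24482674 239.45817908]
heel [ 0.53260836 -0.08488839  0.0945    ] top crop [427.11785833 319.5081451 ] scene [274.82924197 191.46239123]
rr [0.68215982 0.13197876 0.1       ] top crop [91.14892692 94.94977346] scene [321.58871309 275.94823771]
[(array([314, 178,   5,  13,  39], dtype=int32), array([315.33333333, 182.87179487]))]
[(array([308, 237,   7,   7,  21], dtype=int32), array([311.57142857, 240.42857143]))]
bow dir -0.02529610889256387 -0.008021786795488399
```

```bash
cat >> h.py <<'E'
from scipy.spatial.transform import Rotation as Ro
_c=np.load("chest.npz"); o=_c["o"]; yaw=float(_c["yaw"])
ex=np.array([np.cos(yaw),np.sin(yaw),0]);ey=np.array([-ex[1],ex[0],0]); ez=np.array([0,0,1.])
W=lambda x,y,z:o+ex*x/1e3+ey*y/1e3+[0,0,z/1e3]
def C(p): q=np.asarray(p)-o; return np.array([q@ex,q@ey,q[2]])*1e3
def frame(F,I,ydir=-ey):   # lean front F, inward I deg
    u=-np.tan(np.radians(F))*ex+np.tan(np.radians(I))*ey+ez; a=-u/np.linalg.norm(u)
    y=ydir-(ydir@a)*a; y/=np.linalg.norm(y); return Ro.from_matrix(np.c_[np.cross(y,a),y,a]),-a
def delta(s,p,R):
    r=(R*Ro.from_rotvec(s["ee_rot"]).inv()).as_rotvec(degrees=True)/5
    return np.round(np.r_[r,(np.asarray(p)-s["position"])/.04],2)
E
python3 - <<'E'
from h import *
from cell import arm
s=arm.observe(); R,u=frame(0,0)
print("V",delta(s,W(-150,0,330),R))
R2,u=frame(25,20); t=W(74,-72,148)
print("pre",t+.09*u,"tgt",t,R2.as_rotvec())
print(arm.get_image("wrist")["mount"])
E
```

```text
V [-1.000e-02 -1.000e-02  1.359e+01  8.910e+00  1.250e+01  2.600e+00]
pre [0.5832274  0.07689749 0.22546204] tgt [0.61575257 0.10917356 0.148     ] [-2.30703642 -1.89074091 -0.81249727]
[[-1.01235181e-04 -9.56031258e-01 -2.93264767e-01  8.13537579e-02]
 [ 9.99999581e-01  1.69872661e-04 -8.98978473e-04 -1.23382939e-03]
 [ 9.09269187e-04 -2.93264735e-01  9.56030841e-01 -1.58818635e-01]
 [ 0.00000000e+00  0.00000000e+00  0.00000000e+00  1.00000000e+00]]
```

Request:
drive_tool(targets=[[0,0,1.05,0.68,0.96,0.3,1],[0,0,2.1,1.37,1.92,0.6,1],[0,0,3.15,2.05,2.88,0.9,1],[0,0,4.2,2.74,3.84,1.2,1],[0,0,5.25,3.42,4.8,1.5,1]])

```text
clock: 0.65
position: [0.2974, -0.4104, 0.2871]
ee_rot: [-2.94, -1.108, 0.0]
force: [1.3, -0.2, 0.1]
width: 1.003
gripper_force: 0.0
```

Request:
drive_tool(targets=[[0,0,1.05,0.68,0.96,0.22,0.6],[0,0,2.1,1.37,1.92,0.44,0.3],[0,0,3.15,2.05,2.88,0.66,0],[0,0,4.2,2.74,3.84,0.88,0],[0,0,5.25,3.42,4.8,1.1,0]])

```text
clock: 1.15
position: [0.4341, -0.2185, 0.3311]
ee_rot: [2.611, 1.746, -0.0]
force: [1.5, -0.8, -0.3]
width: 0.618
gripper_force: 0.0
```

Request:
drive_tool(targets=[[0,0,1.05,0.7,0.96,0,0],[0,0,2.1,1.4,1.92,0,0],[0,0,3.1,2.1,2.9,0,0]])

```text
clock: 1.45
position: [0.5182, -0.1028, 0.3308]
ee_rot: [2.353, 2.081, -0.0]
force: [-0.2, -1.4, 0.0]
width: 0.351
gripper_force: 0.0
```

Run:
```python
from h import *
from cell import arm
s=arm.observe(); d=arm.get_image("wrist"); M=d["mount"]
print(s["clock"],C(s["position"]),Ro.from_rotvec(s["ee_rot"]).as_matrix().round(3).tolist())
G=np.eye(4);G[:3,:3]=Ro.from_rotvec(s["ee_rot"]).as_matrix();G[:3,3]=s["position"]
E=np.linalg.inv(G@M); np.savez("pics/w1.npz",pixels=d["pixels"],intrinsics=d["intrinsics"],rvec=cv2.Rodrigues(E[:3,:3])[0].ravel(),tvec=E[:3,3])
cv2.imwrite("pics/w1.png",d["pixels"][:,:,::-1])
D=dict(np.load("pics/w1.npz"))
for p in [(-129,-14,94.5),(51,-87,150),(-105,-135,100)]: print(p,proj(D,W(*p)))
R,u=frame(25,20); print("pre",delta(s,W(74,-72,148)+.09*u,R))
```

```text
1.45 [-148.54686606   -1.96751926  330.81926799] [[0.122, 0.993, 0.0], [0.993, -0.122, -0.0], [-0.0, 0.0, -1.0]]
(-129, -14, 94.5) [323.69055809 152.5362931 ]
(51, -87, 150) [417.07302745 -55.33551699]
(-105, -135, 100) [435.57143558 131.73716434]
pre [ 4.48 -4.18 -0.84  1.63  4.49 -2.63]
```

Run:
```python
from h import *
D=dict(np.load("pics/w1.npz")); im=D["pixels"][:,:,::-1]
cv2.imwrite("pics/w1c.png",cv2.resize(im[100:220,250:370],None,fx=5,fy=5,interpolation=cv2.INTER_CUBIC))
```

```text
(no output)
```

View pics/w1c.png

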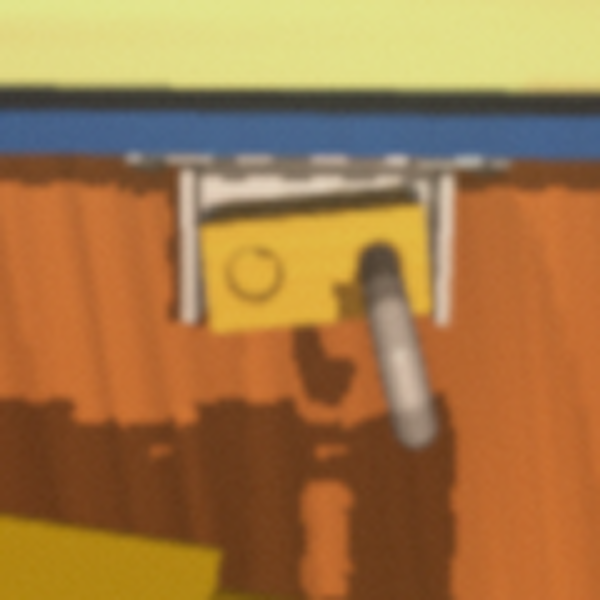

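Run:
```python
from h import *
D=dict(np.load("pics/w1.npz"))
f=lambda x,y:(250+(x+.5)/5-.5,100+(y+.5)/5-.5)
h=C(onz(D,f(254,273),.0945)); print("hole",h,"rel",h-[-129,-14,94.5],"ang",np.arctan2(-(h[0]+129),h[1]+14))
a=C(onz(D,f(201,220),.0945));b=C(onz(D,f(430,204),.0945));c=C(onz(D,f(212,332),.0945)); e=C(onz(D,f(432,312),.0945))
for p,q in((b,a),(e,c)): v=p-q; print("edge",p,q,np.linalg.norm(v),np.arctan2(v[0],-v[1]))
for z in(.15,.145):
  t=C(onz(D,f(412,425),z)); k=C(onz(D,f(378,260),z)); print("toe",t,"heel?",k,"bow",np.arctan2(-(t[0]-k[0]),t[1]-k[1]), np.arctan2(-(t[0]+129),t[1]+14))
```

```text
hole [-130.98126255   12.09522663   94.5       ] rel [-1.98126255e+00  2.60952266e+01 -2.84217094e-14] ang 0.07577894208568317
edge [-115.46147487  -27.03733734   94.5       ] [-119.20742574   23.79682336   94.5       ] 50.97199272268239 0.07355668805776877
edge [-139.64334254  -28.02521905   94.5       ] [-144.4321252    21.70179937   94.5       ] 49.957069570418945 0.0960053704491579
toe [-152.0557674   -21.05347111  150.        ] heel? [-119.41389995  -13.88607952  150.        ] bow 1.7869427811383751 1.8676853708383856
toe [-153.30472656  -21.32025369  145.        ] heel? [-120.18228668  -14.04733962  145.        ] bow 1.7869427811383733 1.8633412284071644
```

Request:
drive_tool(targets=[[0.9,-0.85,-0.17,0.3,0.9,-0.1,0],[1.8,-1.7,-0.34,0.65,1.8,-0.4,0],[2.7,-2.5,-0.5,1.0,2.7,-1.0,0],[3.6,-3.4,-0.67,1.3,3.6,-1.8,0],[4.48,-4.18,-0.84,1.63,4.49,-2.6,0]])

```text
clock: 2.0
position: [0.583, 0.0756, 0.2266]
ee_rot: [-2.312, -1.885, -0.819]
force: [0.6, 1.2, -1.7]
width: 0.006
gripper_force: 0.0
```

Run:
```python
from h import *
from cell import arm
s=arm.observe(); R,u=frame(25,20)
print(s["clock"],C(s["position"]),delta(s,W(74,-72,148)+.09*u,R),delta(s,W(74,-72,148),R))
```

```text
2.0 [ 36.58778405 -43.75991112 226.60859118] [-0.02  0.04  0.06  0.01  0.03 -0.03] [-0.02  0.04  0.06  0.82  0.84 -1.97]
```

Request:
drive_tool(targets=[[0,0,0,0.2,0.21,-0.49,0],[0,0,0,0.41,0.42,-0.98,0],[0,0,0,0.61,0.63,-1.47,0],[0,0,0,0.82,0.84,-1.97,0]])

```text
clock: 2.4
position: [0.6156, 0.1088, 0.1469]
ee_rot: [-2.309, -1.886, -0.812]
force: [1.1, -1.3, 0.1]
width: 0.005
gripper_force: 0.0
```

Run:
```python
from h import *
from cell import arm
s=arm.observe(); R,u=frame(25,20)
print(s["clock"],C(s["position"]),s["force"])
print("draw 45 fwd,10 up",delta(s,W(74-45,-72,158),R),"then 25 fwd",-ex*.025/.04, "u",u/.04*.1)
d=arm.get_image("scene");cv2.imwrite("pics/s2.png",cv2.resize(d["pixels"][130:310,220:420,::-1],None,fx=4,fy=3.3))
np.savez("pics/s2.npz",**d)
```

```text
2.4 [ 73.62790406 -71.91670454 146.85437084] [ 1.05694003 -1.26256028  0.10511299]
draw 45 fwd,10 up [-0.02 -0.02  0.03 -0.14 -1.11  0.28] then 25 fwd [-0.0788409  -0.62000735 -0.        ] u [-0.90347712 -0.89655751  2.15172343]
```

Request:
drive_tool(targets=[[0,0,0,-0.03,-0.24,0.1,0],[0,0,0,-0.06,-0.48,0.2,0],[0,0,0,-0.09,-0.72,0.26,0],[0,0,0,-0.12,-0.96,0.3,0],[0,0,0,-0.15,-1.2,0.3,0]])

```text
clock: 2.95
position: [0.6101, 0.0622, 0.1622]
ee_rot: [-2.306, -1.889, -0.817]
force: [-0.6, 4.5, 6.5]
width: 0.006
gripper_force: 3.5
```

Run:
```python
from h import *
from cell import arm
s=arm.observe()
print(s["clock"],C(s["position"]),s["force"])
d=arm.get_image("scene");cv2.imwrite("pics/s3.png",cv2.resize(d["pixels"][130:310,220:420,::-1],None,fx=4,fy=3.3))
```

```text
2.95 [ 26.73368508 -72.30342772 162.19383985] [-0.63275886  4.45208677  6.50609526]
```

View pics/s3.png

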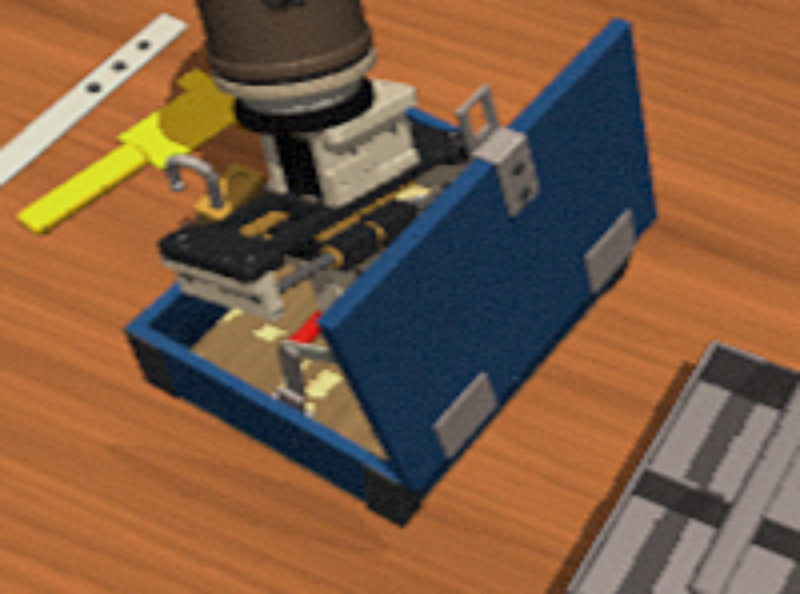

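Run:
```python
from h import *
from cell import arm
s=arm.observe(); R,u=frame(25,20); R0,_=frame(0,0)
print("A",.1*u/.04,C(s["position"]+.1*u))
sA=dict(s,position=s["position"]+.1*u)
print("A->B",delta(sA,W(-10,-60,380),R0),"B->C",(W(115,-80,380)-W(-10,-60,380))/.04,"D",(285-380)/40)
```

```text
A [-0.90347712 -0.89655751  2.15172343] [-16.02384072 -41.37962096 247.6044396 ]
A->B [-4.47  4.21  0.83  0.48  0.09  3.31] B->C [0.8902104  3.03696402 0.        ] D -2.375
```

Request:
drive_tool(targets=[[0,0,0,-0.3,-0.3,0.72,0],[0,0,0,-0.6,-0.6,1.43,0],[0,0,0,-0.9,-0.9,2.15,0]])

```text
clock: 3.3
position: [0.5726, 0.0241, 0.247]
ee_rot: [-2.309, -1.886, -0.812]
force: [0.4, 0.6, -0.3]
width: 0.006
gripper_force: 0.0
```

Request:
drive_tool(targets=[[-0.9,0.84,0.17,0.1,0,0.8,0],[-1.8,1.7,0.33,0.2,0,1.7,0],[-2.7,2.5,0.5,0.3,0.05,2.5,0],[-3.6,3.4,0.67,0.4,0.1,3.3,0],[-4.47,4.21,0.83,0.5,0.1,3.35,0]])

```text
clock: 3.8
position: [0.5949, 0.0287, 0.3861]
ee_rot: [2.357, 2.071, 0.001]
force: [0.9, 0.6, -1.6]
width: 0.004
gripper_force: 0.0
```

Request:
drive_tool(targets=[[0,0,0,0.25,0.8,0,0],[0,0,0,0.5,1.6,0,0],[0,0,0,0.7,2.4,0,0],[0,0,0,0.89,3.05,0,0],[0,0,0,0.89,3.05,-0.3,0]])

```text
clock: 4.3
position: [0.6289, 0.1554, 0.369]
ee_rot: [-2.35, -2.08, -0.003]
force: [0.1, -0.4, -0.1]
width: 0.004
gripper_force: 0.0
```

Run:
```python
from h import *
from cell import arm
s=arm.observe(); R0,_=frame(0,0)
print(s["clock"],C(s["position"]),s["force"],delta(s,W(110,-80,282),R0))
d=arm.get_image("scene");cv2.imwrite("pics/s4.png",cv2.resize(d["pixels"][130:310,220:420,::-1],None,fx=4,fy=3.3)); np.savez("pics/s4.npz",**d)
for t in(1.2,1.3,1.4,1.5): print(t,[proj(d,W(105-210*np.cos(t)+12*np.sin(t),y,100+210*np.sin(t)+12*np.cos(t)))-[220,130] for y in(-137,137)])
```

```text
4.3 [121.55381572 -79.1997414  369.04758453] [ 0.13373195 -0.44853014 -0.1160367 ] [-0.04 -0.01 -0.05 -0.02 -0.29 -2.18]
1.2 [array([73.59026588, 94.14807207]), array([147.76665979,   2.7370112 ])]
1.3 [array([81.9526968 , 98.34276057]), array([156.00120673,   5.24748901])]
1.4 [array([ 90.77722902, 103.24706844]), array([164.49108234,   8.51846665])]
1.5 [array([ 99.9300153 , 108.80352464]), array([173.10705263,  12.52168469])]
```

View pics/s4.png

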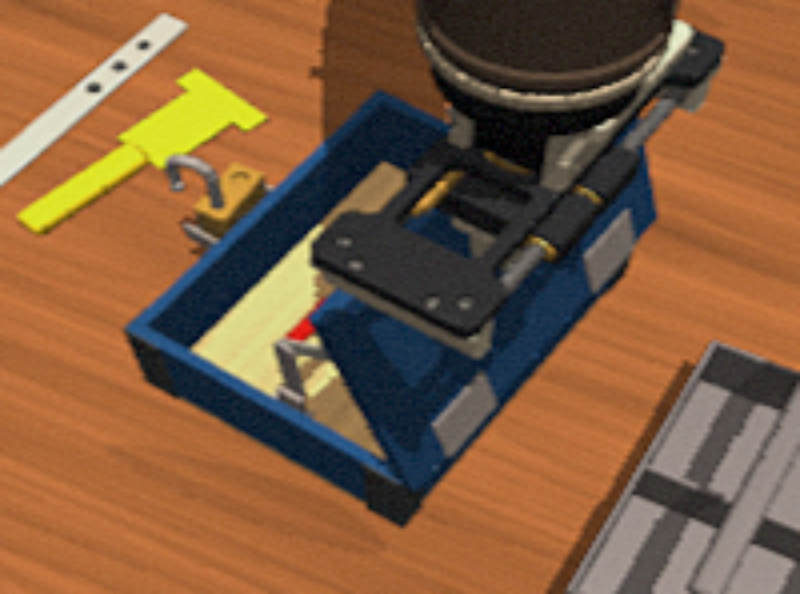

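Run:
```python
from h import *
from cell import arm
s=arm.observe(); R0,_=frame(0,0)
print(delta(s,W(95,-100,270),R0))
g=lambda t:W(105-170*np.cos(t)+12*np.sin(t)+9.5,-100,100+170*np.sin(t)+12*np.cos(t))
p=W(95,-100,270)
for t in np.r_[1.2,1.1:0.0:-.1,0]: print(round(t,2),((g(t)-p)/.04).round(2))
```

```text
[-0.01 -0.05 -0.03  0.45 -0.65 -2.4 ]
1.2 [-0.1  -0.77 -0.18]
1.1 [-0.15 -1.16 -0.33]
1.0 [-0.2  -1.54 -0.51]
0.9 [-0.24 -1.9  -0.73]
0.8 [-0.28 -2.24 -0.99]
0.7 [-0.32 -2.55 -1.28]
0.6 [-0.36 -2.83 -1.6 ]
0.5 [-0.39 -3.07 -1.95]
0.4 [-0.42 -3.28 -2.32]
0.3 [-0.44 -3.46 -2.71]
0.2 [-0.46 -3.59 -3.11]
0.1 [-0.47 -3.68 -3.53]
0.0 [-0.47 -3.73 -3.95]
```

Request:
drive_tool(targets=[[0,0,0,0.25,0,-0.8,0],[0,0,0,0.45,0,-1.6,0],[0,0,0,0.45,-0.2,-2.4,0],[0,0,0,0.45,-0.65,-2.4,0]])

```text
clock: 4.75
position: [0.6445, 0.1228, 0.2675]
ee_rot: [-2.353, -2.073, 0.014]
force: [-0.4, -0.4, -0.8]
width: 0.006
gripper_force: 0.0
```

Request:
drive_tool(targets=[[0,0,0,-0.05,-0.4,-0.06,0],[0,0,0,-0.1,-0.77,-0.18,0],[0,0,0,-0.15,-1.16,-0.33,0],[0,0,0,-0.2,-1.54,-0.51,0],[0,0,0,-0.24,-1.9,-0.73,0]])

```text
clock: 5.25
position: [0.6378, 0.0472, 0.2432]
ee_rot: [-2.358, -2.075, 0.0]
force: [0.4, 0.1, 2.0]
width: 0.004
gripper_force: 1.0
```

Run:
```python
from h import *
from cell import arm
s=arm.observe(); print(s["clock"],C(s["position"]),s["force"])
```

```text
5.25 [  15.29692318 -101.71053392  243.20633061] [0.43544277 0.0930832  2.03597057]
```

Request:
drive_tool(targets=[[0,0,0,-0.03,-0.25,-0.18,0],[0,0,0,-0.06,-0.5,-0.4,0],[0,0,0,-0.08,-0.65,-0.55,0],[0,0,0,-0.1,-0.85,-0.78,0],[0,0,0,-0.13,-1.04,-1.03,0]])

```text
clock: 5.75
position: [0.6323, 0.0072, 0.2007]
ee_rot: [-2.355, -2.076, 0.002]
force: [0.1, 0.1, 0.3]
width: 0.002
gripper_force: 0.3
```

Request:
drive_tool(targets=[[0,0,0,-0.01,-0.07,-0.1,0],[0,0,0,-0.02,-0.13,-0.19,0],[0,0,0,-0.03,-0.2,-0.3,0],[0,0,0,-0.04,-0.26,-0.4,0],[0,0,0,-0.05,-0.34,-0.56,0]])

```text
clock: 6.25
position: [0.6306, -0.0059, 0.1792]
ee_rot: [-2.356, -2.076, 0.001]
force: [0.1, -0.2, 0.4]
width: 0.007
gripper_force: 0.0
```

Run:
```python
from h import *
from cell import arm
s=arm.observe(); print(s["clock"],C(s["position"]),s["force"])
d=arm.get_image("scene");cv2.imwrite("pics/s5.png",cv2.resize(d["pixels"][130:310,220:420,::-1],None,fx=4,fy=3.3)); np.savez("pics/s5.npz",**d)
for t in(0,.2,.4,.6): print(t,[(proj(d,W(105-210*np.cos(t)+12*np.sin(t),y,100+210*np.sin(t)+12*np.cos(t)))-[220,130])*[4,3.3] for y in(-137,137)])
```

```text
6.25 [ -38.30597748 -101.24844958  179.19262304] [ 0.11101925 -0.15877455  0.38707411]
0 [array([123.64698178, 322.69019819]), array([380.58159799,  77.8366623 ])]
0.2 [array([121.34623187, 302.18314968]), array([387.94943787,  50.49980591])]
0.4 [array([130.44473423, 287.3532535 ]), array([406.36333511,  27.55662663])]
0.6 [array([152.07771467, 279.60398151]), array([436.347069  ,  10.51392785])]
```

View pics/s5.png

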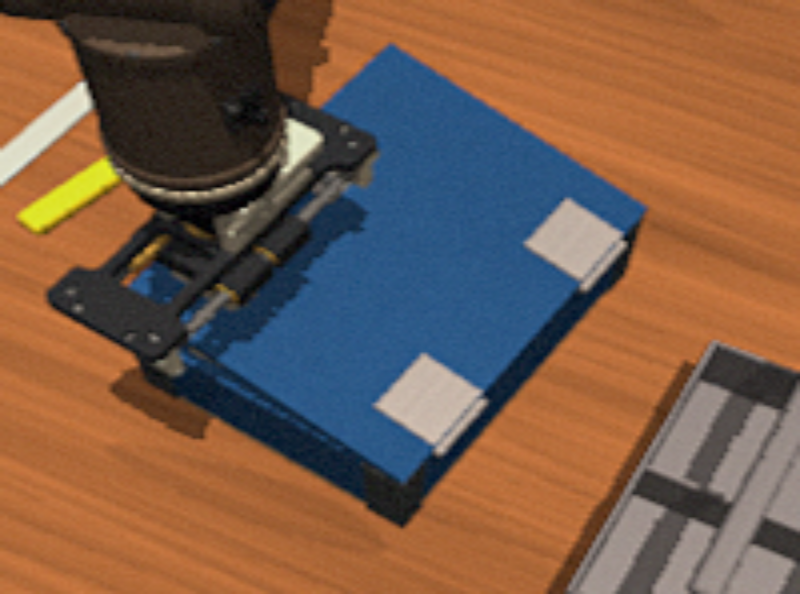

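Request:
drive_tool(targets=[[0,0,0,0,0,-0.25,0],[0,0,0,0,0,-0.5,0],[0,0,0,0,0,-0.75,0],[0,0,0,0,0,-1.0,0],[0,0,0,0,0,-1.25,0]])

```text
clock: 6.8
position: [0.6302, -0.0061, 0.128]
ee_rot: [-2.356, -2.075, 0.003]
force: [-0.2, 0.0, 0.0]
width: 0.004
gripper_force: 0.0
```

Request:
drive_tool(targets=[[0,0,0,0,0,-0.12,0],[0,0,0,0,0,-0.25,0],[0,0,0,0,0,-0.38,0],[0,0,0,0,0,-0.48,0],[0,0,0,0,0,-0.48,0]])

```text
clock: 7.3
position: [0.6306, -0.0061, 0.1121]
ee_rot: [-2.357, -2.076, 0.001]
force: [-7.4, -1.3, 19.4]
width: 0.003
gripper_force: 9.5
```

```bash
cat >> h.py <<'E'
def bowpose(th,z):
    yd=-np.cos(th)*ex-np.sin(th)*ey
    return W(-129-14*np.sin(th),-14+14*np.cos(th),z),frame(0,0,yd)[0]
def shot(s,d):
    G=np.eye(4);G[:3,:3]=Ro.from_rotvec(s["ee_rot"]).as_matrix();G[:3,3]=s["position"]
    E=np.linalg.inv(G@d["mount"]); return dict(pixels=d["pixels"],intrinsics=d["intrinsics"],rvec=cv2.Rodrigues(E[:3,:3])[0].ravel(),tvec=E[:3,3])
E
python3 - <<'E'
from h import *
from cell import arm
s=arm.observe()
print(delta(s,*bowpose(1.82,230)),s["joints"].round(2))
E
```

```text
[ 0.   -0.01  2.86 -2.41 -2.32  2.95] [ 0.27  0.61 -0.52  1.65  0.35  0.97 -0.5 ]
```

Request:
drive_tool(targets=[[0,0,0,0,0,0.9,0],[0,0,0.7,-0.4,-0.4,1.8,0.2],[0,0,1.4,-1.0,-1.0,2.6,0.5],[0,0,2.1,-1.7,-1.65,2.9,0.5],[0,0,2.86,-2.41,-2.32,2.95,0.5]], force=12)

```text
clock: 7.8
position: [0.5343, -0.0995, 0.2301]
ee_rot: [2.076, 2.356, 0.001]
force: [-0.1, -0.9, 0.9]
width: 0.299
gripper_force: 0.0
```

Run:
```python
from h import *
from cell import arm
s=arm.observe(); d=shot(s,arm.get_image("wrist"))
print(s["clock"],C(s["position"]),s["width"],s["joints"].round(2))
cv2.imwrite("pics/w6.png",d["pixels"][:,:,::-1]); np.savez("pics/w6.npz",**d)
print(proj(d,W(-142.6,-17.4,154)),proj(d,W(-129,-14,94.5)),proj(d,W(-105,-17,112)))
print(delta(s,*bowpose(1.82,138)))
```

```text
7.8 [-143.24716633  -17.52889657  230.14702955] 0.29927948326187864 [ 0.57  0.37 -0.64  1.73  0.25  1.12 -0.02]
[311.41384649 214.36498867] [311.89318679 176.1219346 ] [323.08415951 153.01357484]
[ 0.01  0.02 -0.04  0.    0.02 -2.3 ]
```

View pics/w6.png

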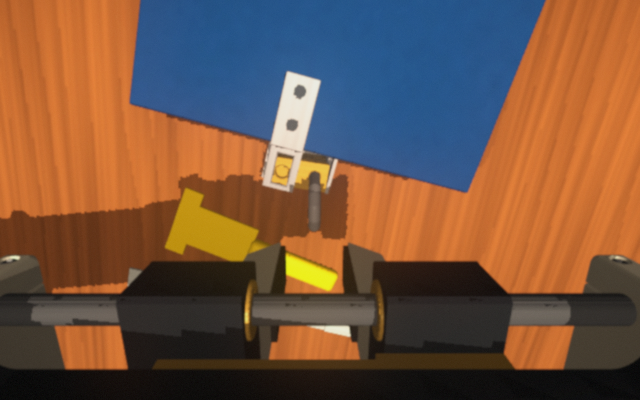

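Request:
drive_tool(targets=[[0,0,0,0,0,-0.5,0.5],[0,0,0,0,0,-1.1,0.5],[0,0,0,0,0,-1.7,0.5],[0,0,0,0,0,-2.1,0.5],[0,0,0,0,0,-2.3,0.5]])

```text
clock: 8.35
position: [0.5333, -0.0989, 0.1345]
ee_rot: [-2.079, -2.351, 0.004]
force: [-0.5, -0.0, 0.4]
width: 0.5
gripper_force: 0.0
```

Request:
drive_tool(targets=[[0,0,0,0,0,0,0],[0,0,0,0,0,0,0],[0,0,0,0,0,0,0],[0,0,0,0,0,0,0],[0,0,0,0,0,0,0]], force=10)

```text
clock: 8.85
position: [0.5342, -0.099, 0.1365]
ee_rot: [-2.08, -2.353, 0.002]
force: [0.4, 0.2, 1.0]
width: 0.115
gripper_force: 0.0
```

Run:
```python
from h import *
from cell import arm
s=arm.observe(); print(s["clock"],C(s["position"]),s["width"],s["gripper_force"],s["force"])
p0=bowpose(1.82,138)[0]
for th in np.arange(1.82,0.0,-.12): print(round(th,2),"wz",round((th-1.82)/np.radians(5),2),((bowpose(th,138)[0]-p0)/.04).round(3))
```

```text
8.85 [-142.83070667  -17.39963721  136.48432166] 0.11531614760879302 0.0 [0.44856162 0.17881356 1.02204945]
1.82 wz 0.0 [0. 0. 0.]
1.7 wz -1.38 [-0.042 -0.003  0.   ]
1.58 wz -2.75 [-0.084 -0.     0.   ]
1.46 wz -4.13 [-0.125  0.007  0.   ]
1.34 wz -5.5 [-0.165  0.019  0.   ]
1.22 wz -6.88 [-0.204  0.036  0.   ]
1.1 wz -8.25 [-0.24   0.058  0.   ]
0.98 wz -9.63 [-0.273  0.084  0.   ]
0.86 wz -11.0 [-0.303  0.113  0.   ]
0.74 wz -12.38 [-0.329  0.146  0.   ]
0.62 wz -13.75 [-0.351  0.182  0.   ]
0.5 wz -15.13 [-0.369  0.22   0.   ]
0.38 wz -16.5 [-0.382  0.26   0.   ]
0.26 wz -17.88 [-0.39   0.301  0.   ]
0.14 wz -19.25 [-0.393  0.343  0.   ]
0.02 wz -20.63 [-0.391  0.385  0.   ]
```

Request:
drive_tool(targets=[[0,0,0,0,0,0,0],[0,0,0,0,0,0,0],[0,0,-1.38,-0.042,-0.003,0,0],[0,0,-2.75,-0.084,0,0,0],[0,0,-4.13,-0.125,0.007,0,0]])

```text
clock: 9.35
position: [0.5299, -0.0987, 0.1364]
ee_rot: [-2.473, -1.936, -0.001]
force: [3.8, -0.1, 0.2]
width: 0.092
gripper_force: 10.0
```

Request:
drive_tool(targets=[[0,0,-1.37,-0.04,0.012,0,0],[0,0,-2.75,-0.079,0.029,0,0],[0,0,-4.12,-0.115,0.051,0,0],[0,0,-5.5,-0.148,0.077,0,0],[0,0,-6.87,-0.178,0.106,0,0]])

```text
clock: 9.85
position: [0.5235, -0.0947, 0.1365]
ee_rot: [-2.935, -1.119, -0.004]
force: [5.3, -1.3, -4.0]
width: 0.092
gripper_force: 10.0
```

Request:
drive_tool(targets=[[0,0,-1.38,-0.026,0.033,0,0],[0,0,-2.75,-0.048,0.069,0,0],[0,0,-4.13,-0.066,0.107,0,0],[0,0,-5.5,-0.079,0.147,0,0],[0,0,-6.88,-0.087,0.188,0,0]])

```text
clock: 10.35
position: [0.5204, -0.0879, 0.1364]
ee_rot: [-3.134, -0.2, -0.007]
force: [7.8, -3.7, -4.9]
width: 0.093
gripper_force: 10.0
```

Run:
```python
from h import *
from cell import arm
s=arm.observe(); print(s["clock"],C(s["position"]),s["width"],s["gripper_force"],s["force"],s["ft_torque"],s["joints"].round(2))
for th in(.26,.14,.08): print(th,delta(s,*bowpose(th,138)))
```

```text
10.35 [-133.52035325   -2.28044146  136.43471451] 0.09294307227800343 9.969981752510648 [ 7.79630205 -3.65639478 -4.94146957] [-0.87868706 -1.6681346  -0.05975424] [ 0.25  0.39 -0.23  1.91  0.12  0.85 -1.49]
0.26 [-0.02  0.05  0.07 -0.04  0.03  0.04]
0.14 [-0.01  0.05 -1.31 -0.05  0.07  0.04]
0.08 [-0.01  0.05 -2.   -0.04  0.09  0.04]
```

Request:
drive_tool(targets=[[0,0,-1,0.01,0.035,0,0],[0,0,-2.05,0.02,0.07,0,0],[0,0,-2.05,0.02,0.07,0,0]], force=16)

```text
clock: 10.65
position: [0.5205, -0.0856, 0.1364]
ee_rot: [-3.14, 0.078, -0.005]
force: [5.4, -5.1, -1.1]
width: 0.089
gripper_force: 16.0
```

Request:
drive_tool(targets=[[0,0,0,0,0,-0.07,0],[0,0,0,0,0,-0.14,0],[0,0,0,0,0,-0.2,0],[0,0,0,0,0,-0.26,0],[0,0,0,0,0,-0.3,0]])

```text
clock: 11.15
position: [0.5207, -0.0857, 0.1248]
ee_rot: [-3.14, 0.074, -0.006]
force: [3.0, -4.3, 8.2]
width: 0.092
gripper_force: 16.0
```

Run:
```python
from h import *
from cell import arm
s=arm.observe(); print(s["clock"],C(s["position"]),s["width"],s["force"],s["ft_torque"])
d=shot(s,arm.get_image("wrist"));cv2.imwrite("pics/w7.png",d["pixels"][:,:,::-1])
print(delta(s,*bowpose(.08,126)),proj(d,W(-129,-14,140)))
```

```text
11.15 [-131.28559312   -2.26502603  124.8175622 ] 0.0919941026769208 [ 2.97262435 -4.33313801  8.176758  ] [-1.01936579 -0.46598803 -0.05233961]
[-0.01  0.04  0.   -0.05  0.04  0.03] [315.05436669 256.24797839]
```

Request:
drive_tool(targets=[[0,0,0,0,0,-0.06,0],[0,0,0,0,0,-0.12,0],[0,0,0,0,0,-0.18,0],[0,0,0,0,0,-0.18,0]])

```text
clock: 11.6
position: [0.5206, -0.0857, 0.1176]
ee_rot: [-3.14, 0.074, -0.005]
force: [3.6, -4.3, 4.6]
width: 0.093
gripper_force: 16.0
```

Run:
```python
from h import *
from cell import arm
s=arm.observe(); print(s["clock"],C(s["position"]),s["width"],s["force"],s["ft_torque"])
d=arm.get_image("scene");cv2.imwrite("pics/s7.png",cv2.resize(d["pixels"][150:240,230:330,::-1],None,fx=7,fy=6,interpolation=cv2.INTER_CUBIC))
```

```text
11.6 [-131.33086315   -2.1901498   117.55124004] 0.09272264435410062 [ 3.64390774 -4.28679451  4.55482192] [-1.01241909 -0.6193384  -0.07299666]
```

View pics/s7.png

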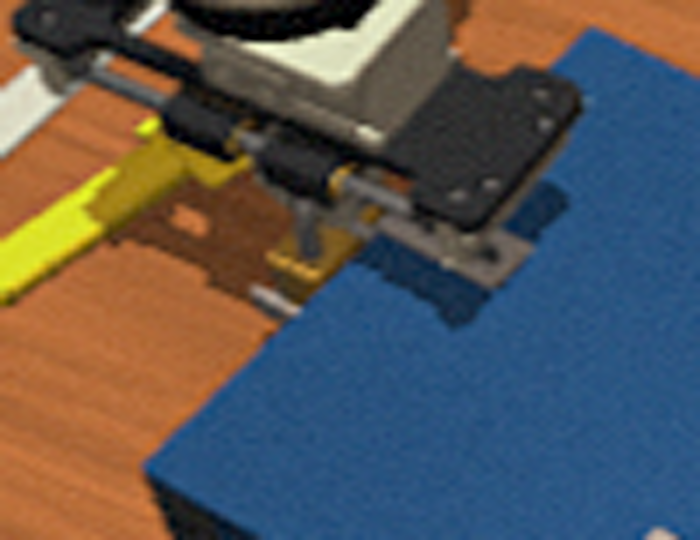

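Request:
drive_tool(targets=[[0,0,0,0,0,0,0],[0,0,0,0,0,-0.05,0],[0,0,0,0,0,-0.1,0],[0,0,0,0,0,-0.15,0],[0,0,0,0,0,-0.15,0]], force=24)

```text
clock: 12.15
position: [0.5207, -0.0857, 0.1116]
ee_rot: [-3.14, 0.074, -0.006]
force: [2.1, -4.6, 6.4]
width: 0.089
gripper_force: 24.0
```

Run:
```python
from h import *
from cell import arm
s=arm.observe(); print(s["clock"],C(s["position"]),s["width"],s["force"],s["ft_torque"])
```

```text
12.15 [-131.33619169   -2.27458001  111.60851853] 0.08934425831279753 [ 2.11926068 -4.56157877  6.40765429] [-1.07155168 -0.57288653 -0.09004034]
```

Request:
drive_tool(targets=[[0,0,0,0,0,0,0.14],[0,0,0,0,0,0,0.14],[0,0,0,0,0,0.15,0.14],[0,0,0,0,0,0.5,0.3],[0,0,0,0,0,1.2,0.4]])

```text
clock: 12.65
position: [0.5174, -0.0837, 0.1578]
ee_rot: [-3.138, 0.071, 0.007]
force: [0.3, -0.5, 0.3]
width: 0.265
gripper_force: 0.0
```

Request:
drive_tool(targets=[[0,0,0,0,0,0.8,0],[0,0,0,0,0,1.2,0],[0,0,0,0,0,1.2,0],[0,0,0,0,0,1.2,0]])

```text
clock: 13.05
position: [0.5189, -0.084, 0.2067]
ee_rot: [-3.138, 0.071, -0.0]
force: [-0.3, -0.9, 0.3]
width: 0.025
gripper_force: 0.0
```

Run:
```python
from h import *
from cell import arm
s=arm.observe(); d=shot(s,arm.get_image("wrist"))
print(s["clock"],C(s["position"]),s["width"],s["force"])
for z in(129,154): print(z,proj(d,W(-130.1,0,z)),proj(d,W(-129,-14,z-15)),proj(d,W(-131.2,14,z-15)))
S2=arm.get_image("scene"); a=cv2.resize(S2["pixels"][150:230,235:325],(450,400),interpolation=cv2.INTER_CUBIC)
print([(proj(S2,W(-130,0,z))-[235,150])*5 for z in(129,154)])
b=d["pixels"][:,145:495]; cv2.imwrite("pics/f.png",np.hstack([a,b])[:,:,::-1])
```

```text
13.05 [-129.8173751    -0.25303574  206.72285629] 0.02461345301185174 [-0.26874469 -0.85373648  0.27852272]
129 [317.28542144 214.54009595] [317.26799112 189.86371047] [317.06661466 225.6332387 ]
154 [317.51864728 227.23131191] [317.48936345 199.50962266] [317.26084468 238.45070175]
[array([207.58202888, 152.72856695]), array([202.7366692 , 125.96694847])]
```

View pics/f.png

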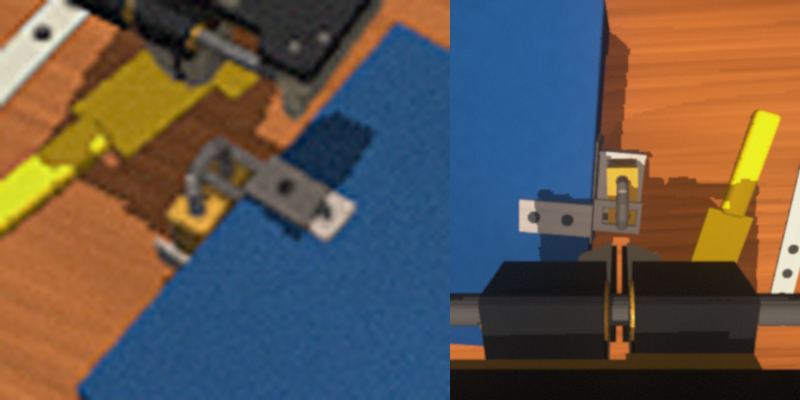

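Request:
drive_tool(targets=[[0,0,0,0,0,-0.6,0],[0,0,0,0,0,-1.2,0],[0,0,0,0,0,-1.6,0],[0,0,0,0,0,-1.75,0],[0,0,0,0,0,-1.75,0]])

```text
clock: 13.65
position: [0.5182, -0.084, 0.1355]
ee_rot: [-3.138, 0.071, 0.004]
force: [-0.2, -0.7, 0.2]
width: 0.003
gripper_force: 0.0
```

Request:
drive_tool(targets=[[0,0,0,0,0,0.8,0],[0,0,0,0,0,1.8,0],[0,0,0,0,0,2.8,0],[0,0,0,0,0,2.8,0]])

```text
clock: 14.05
position: [0.5224, -0.0842, 0.255]
ee_rot: [-3.139, 0.071, -0.017]
force: [-0.3, 0.2, -0.3]
width: 0.003
gripper_force: 0.0
```

```bash
python3 -c "
from cell import arm
print(arm.observe()['position'],arm.sign_off())"
```

```text
the job is handed in; nothing more can be done
[ 0.5223901  -0.08415872  0.25504625] None
```

The job is handed in at 14 s, with no verdict returned: the stay is broken and the lid fully down without slamming. The shackle is pressed through the hasp into the toe hole and stayed down when released. I never touched the jar, caddy, scraper or stirrer.

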